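Close and clamp a loaded culture jar

TASK

The culture jar has been loaded: close it up. Set the lid gently on the jar so that it sits fully home, swing the clamp yoke up over it until it meets its stop, then turn the red knob clockwise until the rubber foot presses snugly on the lid's boss, at about 20 N and without overtightening, and let go. Leave the other things on the bench where they are.

Things in the scene. Friction and masses are not known exactly. Their poses are not given: they have to be found in the camera images.
- jar: Clear jar, outside 100 mm and inside 92 mm across, on a grey round base (128 mm across, 10 mm high) fixed to the bench; a stack of dishes inside, well below the rim. The flat rim is 110 mm above the bench. Origin: centre of the base's underside. z up; x points to the side on which the open yoke lies; the yoke's hinge runs along y, 70 mm up.
- jar_mouth (a point): Centre of the jar's mouth, at rim height (110 mm above the bench); axes as the jar's.
- lid: Loose aluminium lid, 0.2 to 0.33 kg, lying boss up on the bench. From below: spigot 88 mm across, 9 mm deep (foot chamfered to 82 mm), that drops into the mouth with 2 mm play all round; disc 112 mm across, 8 mm thick, that rests on the rim; black boss in the centre. Origin: centre of the spigot's underside (101 mm above the bench when home). z up.
- lid_boss (a point): Centre of the flat top of the lid's boss, a black cylinder to hold the lid by, 32 mm across and 24 mm high. 41 mm above the lid's origin; 142 mm above the bench when the lid is home.
- yoke: Steel clamp yoke hinged on the jar, with screw and knob. Origin: middle of the hinge, 70 mm above the jar's origin. y along the hinge; z from hinge to crossbar, leaning 1.15 to 1.4 rad from vertical towards the jar's x at the start. Upright it stands over the lid and meets a hard stop. The hinge is stiff (friction 0.4 N m, yoke about 0.35 kg), so the yoke stays where it is left.
- yoke_bar (a point): Middle of the yoke's round crossbar, 110 mm from the hinge and parallel to it; axes as the yoke's. The bar is 14 mm thick, with a hub 28 mm across in its middle, and free from 16 to 66 mm from the middle on each side. Beyond that the two side arms, 18 mm wide and 5 mm thick, run to the hinge, 71.5 mm either side of the middle.
- knob_top (a point): Centre of the top of the red clamp knob on the crossbar's outer side, 150 mm from the hinge. z along the screw, away from the jar; x along the knob's grip bar, which is 46 mm long, 14 mm thick and 28 mm deep, on a disc 44 mm across and 4 mm thick. The knob only turns: it does not move along the screw. It can be turned 5 rad clockwise from the start, in several grasps.
- knob: The same red knob; origin 31 mm under its top, on the screw's axis, axes as point knob_top. Turned clockwise, seen from above, it drives a rubber foot out towards the lid, 7 mm per radian (coarse thread); it stays where it is left. Friction 0.26 N m: in a tool that stops and holds the knob it may be felt either way round, while the foot's load always twists the tool anticlockwise.
- screw_axis (a point): Point on the screw's axis 89 mm from the hinge, on the crossbar's inner side; the foot (black, 18 mm across; its place is not measured) is near it. With the yoke upright over the seated lid the foot starts 4 to 17 mm above the boss. Once this sprung foot bears on the boss, its force grows by about 20 N and the moment it puts on the knob by about 0.14 N m per further radian.
- rack_left: Wire rack with stoppered tubes, about 156 by 84 by 145 mm, loose; leave alone. Origin: centre of its underside.
- rack_right: Wire rack with stoppered tubes, about 132 by 108 by 145 mm, loose; leave alone. Origin: centre of its underside.
- dish_stack: Stack of four dishes, 88 mm across, 60 mm high; leave alone. Origin: centre of its underside.
- small_dish: Single dish, 52 mm across, 15 mm high; leave alone. Origin: centre of its underside.
- marker: Orange marker lying flat, 132 mm long along x, 13 mm thick; leave alone. Origin: under its middle.
- reagent: Amber bottle, 60 mm across, 150 mm high; leave alone. Origin: centre of its underside.
- rod_cup: Steel cup 60 mm across and 100 mm high with rods up to 190 mm; leave alone. Origin: centre of its underside.
Things that resemble listed ones, but are neither listed nor needed, are in the scene too. Leave any green or purple look-alike of the lid alone.

How it is judged:
By the outcome, as a careful person would: the job done as asked, in the order asked, and still so for the second after the job is handed in, with the robot touching nothing.
It also fails if it takes over 72 s, if anything falls off the work surface, if the arm or the gripper's body presses on something with over 40 N, if the wrist force passes 120 N, or if a joint passes its speed limit or range.

ROBOT

A 6-joint arm with a two-finger parallel gripper is mounted at the origin on the work surface. World frame = base frame: x ahead of the robot, y to its left, z up, the work surface at z = 0. Lengths are in m, angles in rad, forces in N, time in s.
With the tool pointing down it reaches from about 0.275 to 0.975 m from the base axis. Payload 8.4 kg.
Tool frame: the origin (TCP) lies on the centre line of the jaws, within the pads' length; the fingertips stand 17 mm ahead of it and the grasp point (between the pads) lies 2 mm behind it; z points along the fingers, y is the line along which they close (so a half turn about z gives the same grasp; the last joint's range is limited). The gripper opens to 92 mm and grips with 3 to 60 N. Pads are 20 mm wide; open, the fingers measure 128 mm over their backs; the gripper's body (75 mm by 189 mm) begins 69 mm behind the grasp point.
Start: joints at [-1.116, 0.353, 1.633, -0, 1.155, -0.002], TCP at [0.276, -0.561, 0.232] pointing down, gripper open.
Joint ranges: [-2.63, 2.63], [-0.92, 2.1], [0.06, 2.66], [-1.3, 4.44], [0, 2.69], [-3.02, 3.02]. Speed limits (rad/s): [2.22, 2.22, 2.79, 3.14, 3.14, 3.14].

INTERFACE

Orientations are given as a unit quaternion [x, y, z, w].
In Python, from rig import manip gives the robot as it stands.
- The arm moves only by the tool step_arm, never from a script. Its argument "deltas" is a list of rows, each an object with "dp": the shift along the tool's x, y, z in mm, a list of three; "spin": the turn about the tool's z in degrees. A call has exactly 10 rows; each row shifts and turns the commanded pose from where the row before left it, along the tool's axes as they then stand; what a row does not reach is not made up. A row lasts 1/8 s, in which the tool goes at most 62.5 mm and 10.7 degrees, less where a joint would pass 70% of its speed; a pose out of reach is approached as far as the arm can. A call with a gripper value outside its range is refused whole. "fingers" is the finger opening in mm, from 0 to 91.9, set as the call begins (left out, the last holds). The fingers move at their own pace and stop on an object; the grip force is fixed at half the most. Time passes only in rows, so rows that do not move let the fingers close, or fill a call up. It gives the time, the measured TCP pose, the force, the opening and the grip force at its end, in the units of the state.
- manip.get_state(): the state, without advancing time (a new reading comes with each control period).
- manip.get_image(name): name is "scene" or "top" or "wrist"; returns a dict with "color" (480x640x3 uint8, red, green, blue), "K" (3x3 intrinsics, pixels), "R" (3x3) and "t" (3): a world point X has camera coordinates R X + t. Camera axes: x right, y down, z forward; pixel columns grow to the right and rows downward; lengths in m; the calibration is good to about 2 mm. A picture is of the moment at which its call begins. There is no depth.
- manip.sign_off(): hands the job in; it is judged then, once.
The state is a dict: "t": time; "joints": joint angles; "qvel": joint speeds; "joint_torque": joint torques, N m; "ee_pos": TCP position; "ee_rot": TCP orientation; "wrist_force": force on the tool from outside, world axes, zero at the start; "ft_torque": the same for the moment, N m; "grip_width": finger opening in m; "finger_force": force on a finger pad.
Only numpy, scipy, OpenCV 4.12 (cv2) and the standard library are available. Lean on these libraries where they do the work, as an engineer would, in place of code of your own. Each camera call takes 0.05 s, during which the arm holds its last target. There are 200 camera calls.

## Working session

There is one attempt and no reset: what is moved stays moved. The work goes in short steps, Python scripts to look and compute and a tool call to move; the robot and the scene stay as the last step left them, time stands still between calls to the robot, and variables do not carry over. Pictures are saved under pics/ and viewed, at most 10 in all, crops included, and the job is handed in when it is done.

Besides the shell and the picture viewer there is one more tool, called by a JSON object that holds its "fn" and its "kwargs", one argument or row to a line. step_arm: Moves the arm, as the interface text tells. Its arguments: {"type":"object","properties":{"deltas":{"type":"array"},"fingers":{"type":"number"}},"required":["deltas"]}

```bash
mkdir -p pics; ls
python3 - <<'E'
from rig import manip
import cv2,pickle
d={}
for n in("scene","top"):
    im=manip.get_image(n); d[n]=im
    cv2.imwrite(f"pics/{n}0.png",im["color"][:,:,::-1])
    print(n,im["K"].tolist(),im["R"].tolist(),im["t"].tolist())
pickle.dump(d,open("im0.pkl","wb"))
print(manip.get_state())
E
```

```text
pics
scene [[451.6886692172659, 0.0, 326.42361199130227], [0.0, 451.6886692172659, 239.35354273397292], [0.0, 0.0, 1.0]] [[0.4367025848021793, 0.899521339714903, -0.012337415637057094], [0.728946233927905, -0.36186151095193353, -0.581114132450681], [-0.5271889988129677, 0.24478073104125248, -0.8137285500960936]] [-0.21169874255320636, -0.29296155253477585, 1.4651404898416733]
top [[510.81206139857414, 0.0, 315.42458265750383], [0.0, 510.81206139857414, 236.80097426084734], [0.0, 0.0, 1.0]] [[-0.006992332976908099, -0.9998968160946278, 0.01254848370785284], [-0.9980394287987272, 0.0061977350616369015, -0.062280708435401205], [0.06219650989122897, -0.01295936896349364, -0.9979797838200021]] [-0.014382007605665024, 0.5211300968328838, 1.4545561353572802]
{'t': 0.1, 'joints': array([-1.11639602e+00,  3.53564920e-01,  1.63405797e+00, -1.29685774e-05,
        1.15522217e+00, -2.41705425e-03]), 'qvel': array([-6.25221365e-04, -1.90114001e-03, -2.48910697e-05,  5.95199147e-04,
       -1.21786903e-04,  6.06739303e-04]), 'joint_torque': array([-5.97503422e-04, -5.94907558e+01, -3.34930408e+01,  6.97816699e-02,
        1.85134466e-02, -1.98100156e-05]), 'ee_pos': array([ 0.27548064, -0.56053073,  0.23094825]), 'ee_rot': array([ 9.74027163e-01,  2.26430328e-01, -1.46095942e-04, -6.08955153e-04]), 'wrist_force': array([-0.70994415,  0.15585547,  0.59600219]), 'ft_torque': array([-0.01376026, -0.02186641, -0.04139853]), 'finger_force': 0.0, 'grip_width': 0.09192328733672335}
```

View pics/scene0.png

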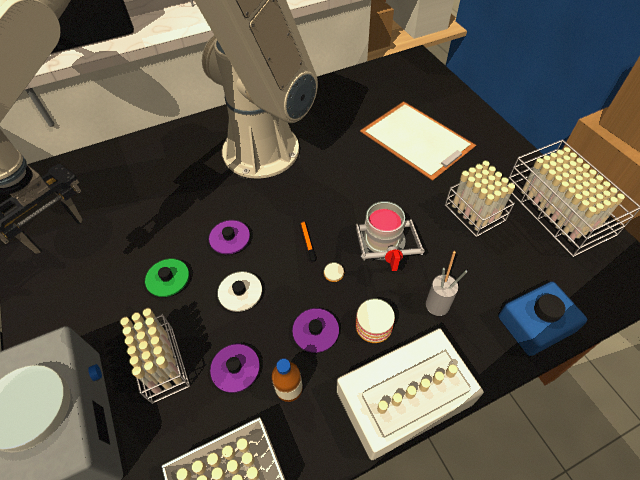

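View pics/top0.png

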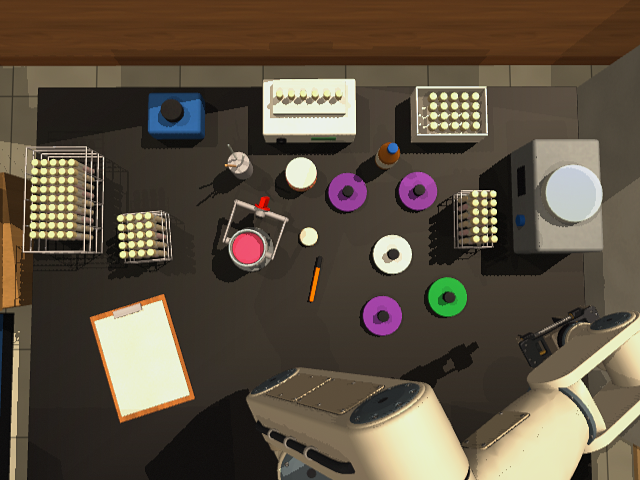

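The lid candidates in the top view are white (392,254), purple (347,193), (418,191) and (382,316), and green (447,297). Only the white one is bare aluminium, so it fits the description. The jar with its yoke is at top (250,248), with the red knob at (262,203). I'll confirm in a crop.

Run:
```python
import cv2,pickle,numpy as np
d=pickle.load(open("im0.pkl","rb"))
t=d["top"]["color"][:,:,::-1]; s=d["scene"]["color"][:,:,::-1]
def c(im,x,y,w,h,f): return cv2.resize(im[y:y+h,x:x+w],None,fx=f,fy=f,interpolation=cv2.INTER_CUBIC)
# top row: top cam ; 
a=np.hstack([c(t,210,190,80,60+20,5),c(t,352,214,80,80,5)])
b=np.hstack([c(s,350,200,80,80,5)[:, :],c(s,199,250,80,80,5)])
cv2.imwrite("pics/crop1.png",cv2.resize(np.vstack([a,b]),(600,600)) if 0 else np.vstack([a,b])[:800])
cv2.imwrite("pics/cropA.png",a);cv2.imwrite("pics/cropB.png",b)
```

```text
(no output)
```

View pics/cropA.png

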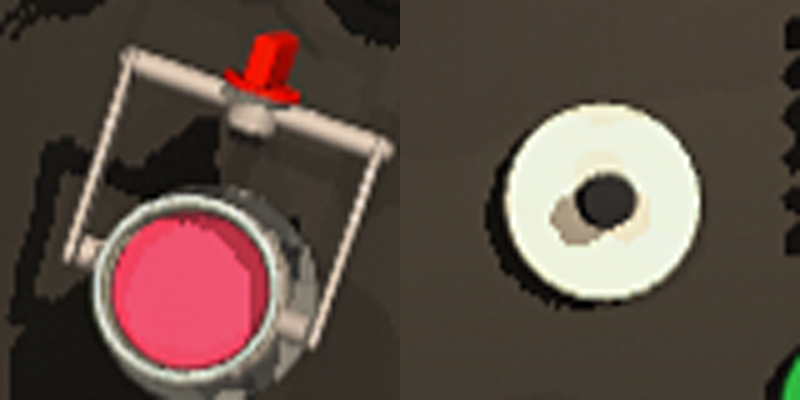

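View pics/cropB.png

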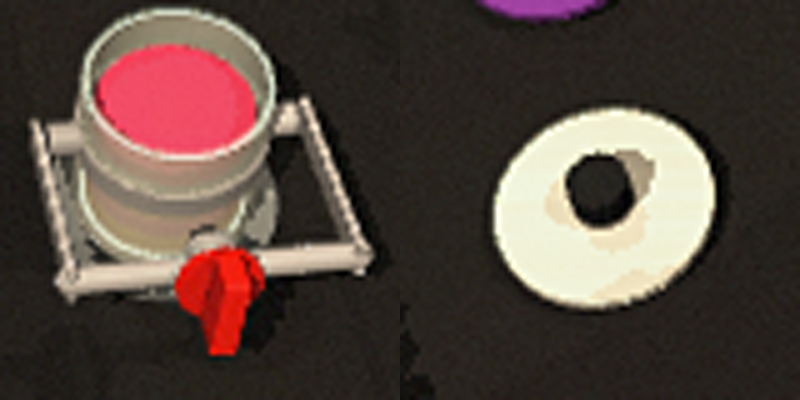

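The crop confirms the bare white aluminium lid with its black boss at top (392,254), with no colour on it. It also gives the jar rim, the yoke bar ends and the red knob clearly. Next is a model fit.

```bash
cat > h.py <<'E'
import numpy as np,pickle,cv2
from scipy.optimize import least_squares
from scipy.spatial.transform import Rotation as Ro
def proj(c,X):
    X=np.atleast_2d(X)@np.array(c["R"]).T+c["t"]; p=X@np.array(c["K"]).T
    return p[:,:2]/p[:,2:]
def ray(c,uv,z):
    d=np.array(c["R"]).T@np.linalg.inv(c["K"])@np.array([*uv,1.]); o=-np.array(c["R"]).T@c["t"]
    return o+d*(z-o[2])/d[2]
E
python3 - <<'E'
from h import *
d=pickle.load(open("im0.pkl","rb"));T,S=d["top"],d["scene"]
tA=lambda x,y:np.array([210+x/5-.4,190+y/5-.4]); tB=lambda x,y:np.array([352+(x-400)/5-.4,214+y/5-.4])
sA=lambda x,y:np.array([350+x/5-.4,200+y/5-.4]); sB=lambda x,y:np.array([199+(x-400)/5-.4,250+y/5-.4])
print("lid",ray(T,tB(603,201),.017),ray(S,sB(604.5,208),.017))
print("boss",ray(T,tB(606,200),.041),ray(S,sB(600,180),.041))
print("jar",ray(T,tA(184,283),.11),ray(S,sA(176,84),.11))
obs=[(T,tA(184,283),0),(S,sA(176,84),0),(T,tA(130,55),1),(T,tA(388,148),2),(S,sA(68,280),1),(S,sA(365,258),2),(T,tA(74,252),3),(T,tA(312,340),4),(T,tA(250,115),5)]
def f(p,full=0):
    x,y,w,l=p;R=Ro.from_euler('z',w).as_matrix();o=np.array([x,y,0])
    P=lambda a,b,c:o+R@[a,b,c]
    s,c=np.sin(l),np.cos(l)
    pts={0:P(0,0,.11),1:P(.11*s,-.0715,.07+.11*c),2:P(.11*s,.0715,.07+.11*c),3:P(0,-.0715,.07),4:P(0,.0715,.07),5:P(.1*s,0,.07+.1*c)}
    return np.concatenate([proj(C,pts[k])[0]-uv for C,uv,k in obs])
best=None
def swap():
    m={1:2,2:1,3:4,4:3}
    return [(C,uv,m.get(k,k)) for C,uv,k in obs]
for q in range(2):
    r=min((least_squares(f,[.45,.2,w,1.2]) for w in(0,1.5,3,-1.5)),key=lambda r:r.cost)
    print(r.x,r.cost,np.round(r.fun,1)); obs=swap()
E
```

```text
lid [ 0.47059868 -0.23841837  0.017     ] [ 0.47616011 -0.2398152   0.017     ]
boss [ 0.47048182 -0.23620927  0.041     ] [ 0.47456892 -0.23733351  0.041     ]
jar [0.49102437 0.16912906 0.11      ] [0.49075778 0.16487221 0.11      ]
[0.4818466  0.16498823 2.9427944  4.59865531] 3377.267025901395 [  1.5   3.4  -1.7  -2.4  -2.7   6.6  -4.2  -2.3  58.5  -2.1 -54.5  14.5
  -0.1   5.2   3.   -2.5  -2.4   2.9]
[ 0.48184666  0.16498842 -0.19880294  1.68452278] 3377.2670249852395 [  1.5   3.4  -1.7  -2.4  -2.7   6.6  -4.2  -2.3  58.5  -2.1 -54.5  14.5
  -0.1   5.2   3.   -2.5  -2.4   2.9]
```

```bash
cat >> h.py <<'E'
def go(xyz,yaw=None,cmd=None):
    """print tool-frame shift (mm) from present pose and spin (deg) after it"""
    from rig import manip
    s=manip.get_state();R=Ro.from_quat(s["ee_rot"]).as_matrix()
    y=np.degrees(np.arctan2(R[1,0],R[0,0]))
    print("pos",np.round(s["ee_pos"],4),"yaw",round(y,1),"q",np.round(s["joints"],2),"t",s["t"])
    print(" dp",np.round(R.T@(np.array(xyz)-s["ee_pos"])*1000,1),end=" ")
    if yaw is not None: print("spin",np.round((-(yaw-y)+90)%180-90,1))
    print()
def fit(obs,x0):
    def P(p):
        x,y,w,l=p;R=Ro.from_euler('z',w).as_matrix();o=np.array([x,y,0]);s,c=np.sin(l),np.cos(l)
        return {k:o+R@np.array(v) for k,v in dict(rim=(0,0,.11),barL=(.11*s,.0715,.07+.11*c),barR=(.11*s,-.0715,.07+.11*c),hL=(0,.0715,.07),hR=(0,-.0715,.07)).items()}
    f=lambda p:np.concatenate([proj(C,P(p)[k])[0]-uv for C,uv,k in obs])
    return least_squares(f,x0,loss='soft_l1'),P
E
python3 - <<'E'
from h import *
d=pickle.load(open("im0.pkl","rb"));T,S=d["top"],d["scene"]
tA=lambda x,y:np.array([210+x/5-.4,190+y/5-.4])
sA=lambda x,y:np.array([350+x/5-.4,200+y/5-.4])
obs=[(T,tA(184,283),'rim'),(S,sA(176,84),'rim'),(T,tA(130,55),'barL'),(T,tA(388,148),'barR'),(S,sA(365,258),'barL'),(S,sA(68,280),'barR'),(T,tA(74,252),'hL'),(T,tA(312,340),'hR'),(S,sA(303,110),'hL'),(S,sA(38,128),'hR')]
r,P=fit(obs,[.49,.167,-.3,1.25]);print(r.x,np.round(r.fun.reshape(-1,2),1).tolist());print({k:v.round(3).tolist() for k,v in P(r.x).items()})
for sc,uv,z in((T,(309,237),.015),(T,(301,175),.06),(T,(238,160),.1)):print(ray(sc,uv,z))
go([.472,-.238,.231])
E
```

```text
[ 0.48783275  0.16858111 -0.35456004  1.35777222] [[0.2, 1.2], [0.7, -1.3], [0.9, 1.2], [-1.5, 0.4], [-1.6, -0.4], [0.4, 0.3], [-0.3, -0.8], [0.6, -0.8], [0.6, 0.7], [-0.0, 1.7]]
{'rim': [0.488, 0.169, 0.11], 'barL': [0.613, 0.198, 0.093], 'barR': [0.564, 0.064, 0.093], 'hL': [0.513, 0.236, 0.07], 'hR': [0.463, 0.102, 0.07]}
[0.52064735 0.00067888 0.015     ]
[0.6928033  0.02212121 0.06      ]
[0.72764472 0.19362703 0.1       ]
pos [ 0.2755 -0.5605  0.2309] yaw 26.2 q [-1.12  0.35  1.63 -0.    1.16 -0.  ] t 0.1
 dp [ 3.186e+02 -2.028e+02  2.000e-01]
```

{"fn": "step_arm", "kwargs": {
  "deltas": [
    {"dp": [35.4, -22.5, 0], "spin": 0},
    {"dp": [35.4, -22.5, 0], "spin": 0},
    {"dp": [35.4, -22.5, 0], "spin": 0},
    {"dp": [35.4, -22.5, 0], "spin": 0},
    {"dp": [35.4, -22.5, 0], "spin": 0},
    {"dp": [35.4, -22.5, 0], "spin": 0},
    {"dp": [35.4, -22.5, 0], "spin": 0},
    {"dp": [35.4, -22.5, 0], "spin": 0},
    {"dp": [35.4, -22.5, 0], "spin": 0},
    {"dp": [0, 0, 0], "spin": 0}
  ]
}}

```text
t: 1.35
ee_pos: [0.4731, -0.2367, 0.2313]
ee_rot: [0.974, 0.228, -0.0, -0.0]
wrist_force: [-0.5, -0.4, -0.6]
grip_width: 0.0922
finger_force: 0.0
```

Run:
```python
from h import *
from rig import manip
w=manip.get_image("wrist");pickle.dump(w,open("w1.pkl","wb"));cv2.imwrite("pics/w1.png",w["color"][:,:,::-1])
print(-np.array(w["R"]).T@w["t"],np.array(w["R"])[2],w["K"][0][0])
print("pred boss",proj(w,[.472,-.238,.041]))
g=cv2.cvtColor(w["color"],cv2.COLOR_RGB2GRAY)
n,l,s,c=cv2.connectedComponentsWithStats((g>110).astype(np.uint8))
print([(s[i].tolist(),c[i].round(1).tolist()) for i in range(1,n) if s[i,4]>1500])
go([.472,-.238,.041])
```

```text
[ 0.53291563 -0.2062474   0.38460315] [-0.21903113 -0.10806462 -0.96971511] 381.8483867090922
pred boss [[328.94961266 213.39979198]]
[([237, 0, 102, 28, 1963], [287.5, 10.7]), ([433, 0, 125, 133, 10782], [495.4, 65.5]), ([81, 8, 65, 66, 3343], [113.1, 40.4]), ([490, 131, 150, 182, 14496], [586.7, 233.3]), ([269, 152, 116, 114, 9330], [326.6, 208.3]), ([218, 295, 62, 54, 2081], [251.4, 324.2]), ([129, 356, 433, 34, 12552], [352.4, 371.5])]
pos [ 0.4725 -0.2378  0.2313] yaw 26.3 q [-0.47  0.2   1.84 -0.    1.1   0.64] t 1.4
 dp [ -0.4   0.  190.3]
```

View pics/w1.png

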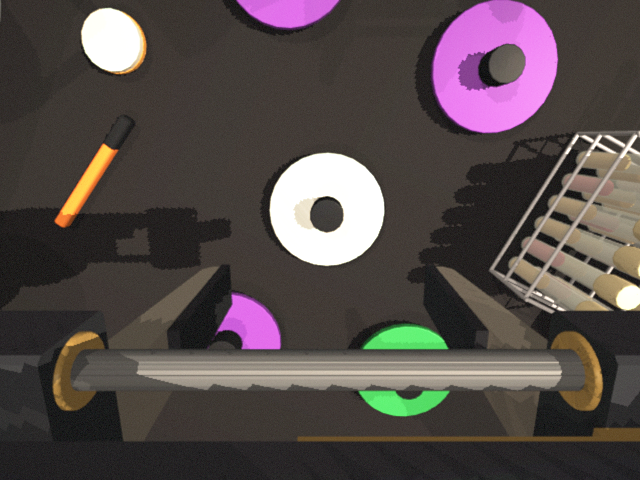

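The wrist view shows the white lid at (327,209) with its boss at (327,214), centred between the fingers. The marker, small dish and rack are clear of it.

Run:
```python
from h import *
w=pickle.load(open("w1.pkl","rb"))
print(ray(w,(326.5,208.7),.017),ray(w,(327,214),.041)); b=ray(w,(327,214),.041)
go([b[0],b[1],.039])
```

```text
[ 0.47087356 -0.23599096  0.017     ] [ 0.4707046  -0.23664743  0.041     ]
pos [ 0.4725 -0.2378  0.2313] yaw 26.3 q [-0.47  0.2   1.84 -0.    1.1   0.64] t 1.4
 dp [ -1.   -1.8 192.3]
```

{"fn": "step_arm", "kwargs": {
  "deltas": [
    {"dp": [-1, -1.5, 35], "spin": 0},
    {"dp": [0, 0, 35], "spin": 0},
    {"dp": [0, 0, 35], "spin": 0},
    {"dp": [0, 0, 35], "spin": 0},
    {"dp": [0, 0, 20], "spin": 0},
    {"dp": [0, 0, 15], "spin": 0},
    {"dp": [0, 0, 10], "spin": 0},
    {"dp": [0, 0, 7], "spin": 0},
    {"dp": [0, 0, 0], "spin": 0},
    {"dp": [0, 0, 0], "spin": 0}
  ],
  "fingers": 60
}}

```text
t: 2.65
ee_pos: [0.4711, -0.2379, 0.04]
ee_rot: [0.974, 0.226, 0.0, 0.0]
wrist_force: [0.3, 0.4, 0.4]
grip_width: 0.0601
finger_force: 0.0
```

{"fn": "step_arm", "kwargs": {
  "deltas": [
    {"dp": [0, 0, 0], "spin": 0},
    {"dp": [0, 0, 0], "spin": 0},
    {"dp": [0, 0, 0], "spin": 0},
    {"dp": [0, 0, 0], "spin": 0},
    {"dp": [0, 0, 0], "spin": 0},
    {"dp": [0, 0, 0], "spin": 0},
    {"dp": [0, 0, 0], "spin": 0},
    {"dp": [0, 0, 0], "spin": 0},
    {"dp": [0, 0, -5], "spin": 0},
    {"dp": [0, 0, -5], "spin": 0}
  ],
  "fingers": 20
}}

```text
t: 3.9
ee_pos: [0.4704, -0.2377, 0.0495]
ee_rot: [0.974, 0.226, -0.0, -0.0]
wrist_force: [0.0, 0.1, -3.5]
grip_width: 0.0312
finger_force: 30.0
```

Run:
```python
from h import *
go([.36,.09,.30],70)
```

```text
pos [ 0.4704 -0.2377  0.0495] yaw 26.2 q [-0.47  0.45  1.98 -0.    0.71  0.64] t 3.9
 dp [  45.3 -342.9 -250.3] spin -43.8
```

{"fn": "step_arm", "kwargs": {
  "deltas": [
    {"dp": [0, 0, -45], "spin": 0},
    {"dp": [0, -15, -45], "spin": 0},
    {"dp": [9, -45, -45], "spin": 0},
    {"dp": [9, -50, -40], "spin": 0},
    {"dp": [9, -50, -35], "spin": 0},
    {"dp": [9, -50, 0], "spin": 0},
    {"dp": [9, -50, 0], "spin": 0},
    {"dp": [9, -50, 0], "spin": 0},
    {"dp": [9, -45, 0], "spin": 0},
    {"dp": [0, 0, 0], "spin": 0}
  ]
}}

```text
t: 5.15
ee_pos: [0.3704, 0.108, 0.2571]
ee_rot: [0.974, 0.228, 0.0, -0.0]
wrist_force: [-0.1, 0.2, -2.2]
grip_width: 0.0316
finger_force: 30.0
```

Run:
```python
from h import *
from rig import manip
w=manip.get_image("wrist");w["s"]=manip.get_state();pickle.dump(w,open("w2.pkl","wb"));cv2.imwrite("pics/w2.png",w["color"][:,:,::-1])
print("pred rim",proj(w,[.488,.1686,.11]),w["s"]["ee_pos"],w["s"]["wrist_force"],w["s"]["grip_width"])
```

```text
pred rim [[325.63035558  42.96076586]] [0.37091778 0.1066639  0.25709352] [ 0.34457989 -0.14361635 -3.51367822] 0.03137477081230394
```

View pics/w2.png

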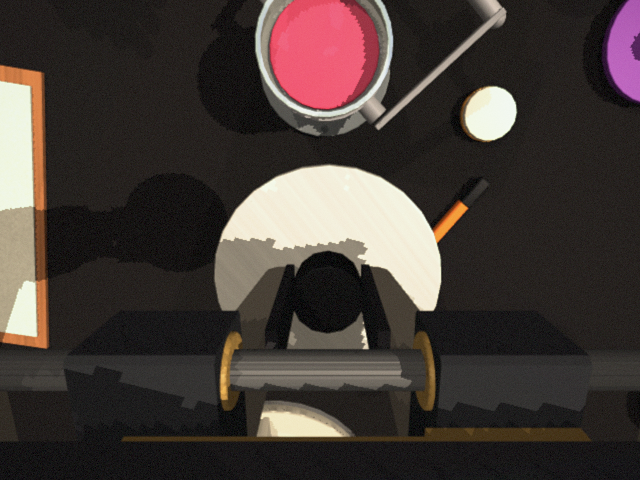

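The wrist view shows the lid held level, with disc edges at about 214 and 442 across and its top at 164. The jar rim spans 257 to 392 with its near edge at 117. I'll fit both circles in this same image.

Run:
```python
from h import *
w=pickle.load(open("w2.pkl","rb"));a=np.linspace(0,2*np.pi,721)
def ext(c,r,z):
    return proj(w,np.c_[c[0]+r*np.cos(a),c[1]+r*np.sin(a),np.full_like(a,z)])
def solve(L,Rr,v,fn,r,z,x0):
    def f(c):
        p=ext(c,r,z); return [p[:,0].min()-L,p[:,0].max()-Rr,fn(p[:,1])-v]
    s=least_squares(f,x0,diff_step=1e-4);print(s.x,np.round(s.fun,1));return s.x
# check edges
g=w["color"].astype(int)
print("row 30", [tuple(g[30,x]) for x in range(252,264,2)]);
print("col 325",[(y,tuple(g[y,325])) for y in range(104,134,2)])
j=solve(256.5,392.5,117,np.max,.05,.11,[.488,.168])
l=solve(214.5,441.5,164.5,np.min,.056,w["s"]["ee_pos"][2]-.023,w["s"]["ee_pos"][:2])
e=w["s"]["ee_pos"][:2];print("lid-tcp",l-e,"TCP target",j-(l-e))
b=ray(w,(328,292),w["s"]["ee_pos"][2]+.001);print("boss",b[:2]-e)
t=j-(l-e);go([*t,.26])
```

```text
row 30 [(np.int64(25), np.int64(22), np.int64(17)), (np.int64(21), np.int64(22), np.int64(16)), (np.int64(136), np.int64(140), np.int64(129)), (np.int64(201), np.int64(209), np.int64(203)), (np.int64(192), np.int64(199), np.int64(204)), (np.int64(133), np.int64(128), np.int64(112))]
col 325 [(104, (np.int64(242), np.int64(92), np.int64(119))), (106, (np.int64(240), np.int64(87), np.int64(113))), (108, (np.int64(217), np.int64(66), np.int64(86))), (110, (np.int64(82), np.int64(73), np.int64(71))), (112, (np.int64(213), np.int64(220), np.int64(210))), (114, (np.int64(219), np.int64(226), np.int64(215))), (116, (np.int64(188), np.int64(194), np.int64(174))), (118, (np.int64(121), np.int64(115), np.int64(103))), (120, (np.int64(169), np.int64(157), np.int64(146))), (122, (np.int64(64), np.int64(61), np.int64(59))), (124, (np.int64(62), np.int64(63), np.int64(60))), (126, (np.int64(48), np.int64(46), np.int64(46))), (128, (np.int64(42), np.int64(42), np.int64(38))), (130, (np.int64(44), np.int64(46), np.int64(41))), (132, (np.int64(43), np.int64(44), np.int64(42)))]
[0.48650509 0.16876868] [-1.3  1.3  0.1]
[0.36887966 0.10769381] [-0.7  0.7  0.1]
lid-tcp [-0.00203812  0.0010299 ] TCP target [0.4885432  0.16773878]
boss [0.00139954 0.00277627]
pos [0.3709 0.1067 0.2571] yaw 26.4 q [ 0.28 -0.07  2.07 -0.    1.14  1.39] t 5.2
 dp [132.5  -2.5  -2.9]
```

{"fn": "step_arm", "kwargs": {
  "deltas": [
    {"dp": [26.5, -0.5, 0], "spin": 0},
    {"dp": [26.5, -0.5, 0], "spin": 0},
    {"dp": [26.5, -0.5, 0], "spin": 0},
    {"dp": [26.5, -0.5, 0], "spin": 0},
    {"dp": [26.5, -0.5, 10], "spin": 0},
    {"dp": [0, 0, 30], "spin": 0},
    {"dp": [0, 0, 30], "spin": 0},
    {"dp": [0, 0, 20], "spin": 0},
    {"dp": [0, 0, 3], "spin": 0},
    {"dp": [0, 0, 0], "spin": 0}
  ]
}}

```text
t: 6.45
ee_pos: [0.4898, 0.1658, 0.1644]
ee_rot: [0.974, 0.226, 0.0, 0.0]
wrist_force: [0.2, -0.1, -2.6]
grip_width: 0.0312
finger_force: 30.0
```

Run:
```python
from h import *
from rig import manip
go([.4885,.1677,.145])
ims=[]
for n in("scene","top","wrist"):
    c=manip.get_image(n)
    if n!="wrist":
        u,v=proj(c,[.488,.168,.12])[0].astype(int); ims.append(cv2.resize(c["color"][v-40:v+40,u-33:u+33,::-1],None,fx=6,fy=6,interpolation=cv2.INTER_CUBIC));print(n,u,v)
cv2.imwrite("pics/hov.png",np.hstack(ims))
```

```text
pos [0.4898 0.1658 0.1644] yaw 26.1 q [ 0.32  0.27  1.93 -0.    0.95  1.44] t 6.45
 dp [-0.3 -2.3 19.4] 
scene 385 212
top 246 247
```

View pics/hov.png

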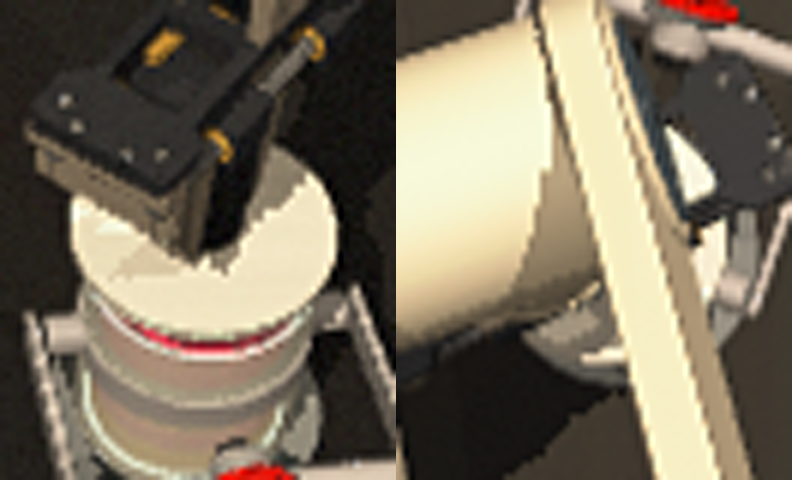

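Run:
```python
from h import *
from rig import manip
S=pickle.load(open("im0.pkl","rb"))["scene"]
p=proj(S,[.488,.1686,.11])[0];print("rim obs 384.8 216.4; pred",p)
q=proj(S,[.488,.1686,.1415])[0];print("disc center aligned:",q+np.array([384.8,216.4])-p,"obs col 385.6")
a=np.linspace(0,6.283,400);e=proj(S,np.c_[.488+.056*np.cos(a),.1686+.056*np.sin(a),0*a+.1415])+np.array([384.8,216.4])-p
print("crop extents aligned",[(e[:,0].min()-352+.4)*6,(e[:,0].max()-352+.4)*6,(e[:,1].min()-172+.4)*6,(e[:,1].max()-172+.4)*6])
```

```text
rim obs 384.8 216.4; pred [385.51789526 215.13839002]
disc center aligned: [385.98094572 208.56146375] obs col 385.6
crop extents aligned [np.float64(72.19375323471516), np.float64(341.10857675297166), np.float64(121.25441552820156), np.float64(328.2206003922157)]
```

{"fn": "step_arm", "kwargs": {
  "deltas": [
    {"dp": [0, 0, 3], "spin": 0},
    {"dp": [0, 0, 3], "spin": 0},
    {"dp": [0, 0, 2], "spin": 0},
    {"dp": [0, 0, 2], "spin": 0},
    {"dp": [0, 0, 2], "spin": 0},
    {"dp": [0, 0, 1.5], "spin": 0},
    {"dp": [0, 0, 1.5], "spin": 0},
    {"dp": [0, 0, 1], "spin": 0},
    {"dp": [0, 0, 1], "spin": 0},
    {"dp": [0, 0, 0], "spin": 0}
  ]
}}

```text
t: 7.85
ee_pos: [0.4893, 0.1667, 0.1472]
ee_rot: [0.974, 0.226, 0.0, -0.0]
wrist_force: [-1.2, 1.7, 0.5]
grip_width: 0.0311
finger_force: 30.0
```

{"fn": "step_arm", "kwargs": {
  "deltas": [
    {"dp": [-0.2, -0.8, 0], "spin": 0},
    {"dp": [-0.2, -0.8, 0], "spin": 0},
    {"dp": [0, 0, 0.8], "spin": 0},
    {"dp": [0, 0, 0.8], "spin": 0},
    {"dp": [0, 0, 0.8], "spin": 0},
    {"dp": [0, 0, 0.8], "spin": 0},
    {"dp": [0, 0, 0], "spin": 0},
    {"dp": [0, 0, 0], "spin": 0},
    {"dp": [0, 0, 0], "spin": 0},
    {"dp": [0, 0, 0], "spin": 0}
  ]
}}

```text
t: 9.1
ee_pos: [0.4882, 0.1679, 0.1438]
ee_rot: [0.974, 0.226, -0.0, -0.0]
wrist_force: [-1.7, 4.9, -2.4]
grip_width: 0.0314
finger_force: 30.0
```

{"fn": "step_arm", "kwargs": {
  "deltas": [
    {"dp": [0, -0.7, 0], "spin": 0},
    {"dp": [0, -0.7, 0], "spin": 0},
    {"dp": [0, 0, 0], "spin": 0},
    {"dp": [0, 0, 0.7], "spin": 0},
    {"dp": [0, 0, 0.7], "spin": 0},
    {"dp": [0, 0, 0.7], "spin": 0},
    {"dp": [0, 0, 0.5], "spin": 0},
    {"dp": [0, 0, 0], "spin": 0},
    {"dp": [0, 0, 0], "spin": 0},
    {"dp": [0, 0, 0], "spin": 0}
  ]
}}

```text
t: 10.35
ee_pos: [0.4876, 0.169, 0.1412]
ee_rot: [0.974, 0.226, 0.0, -0.0]
wrist_force: [-0.3, -0.8, -2.4]
grip_width: 0.0312
finger_force: 30.0
```

{"fn": "step_arm", "kwargs": {
  "deltas": [
    {"dp": [0, 0, 0.5], "spin": 0},
    {"dp": [0, 0, 0.5], "spin": 0},
    {"dp": [0, 0, 0.3], "spin": 0},
    {"dp": [0, 0, 0.3], "spin": 0},
    {"dp": [0, 0, 0], "spin": 0},
    {"dp": [0, 0, 0], "spin": 0},
    {"dp": [0, 0, 0], "spin": 0},
    {"dp": [0, 0, 0], "spin": 0},
    {"dp": [0, 0, 0], "spin": 0},
    {"dp": [0, 0, 0], "spin": 0}
  ]
}}

```text
t: 11.6
ee_pos: [0.4877, 0.169, 0.1407]
ee_rot: [0.974, 0.226, 0.0, -0.0]
wrist_force: [-3.2, -1.8, 10.8]
grip_width: 0.0313
finger_force: 30.0
```

{"fn": "step_arm", "kwargs": {
  "deltas": [
    {"dp": [0, 0, -0.5], "spin": 0},
    {"dp": [0, 0, 0], "spin": 0},
    {"dp": [0, 0, 0], "spin": 0},
    {"dp": [0, 0, 0], "spin": 0},
    {"dp": [0, 0, -20], "spin": 0},
    {"dp": [0, 0, -30], "spin": -9},
    {"dp": [0, 0, -30], "spin": -9},
    {"dp": [0, 0, -20], "spin": -9},
    {"dp": [0, 0, 0], "spin": -9},
    {"dp": [0, 0, 0], "spin": -8}
  ],
  "fingers": 60
}}

```text
t: 12.85
ee_pos: [0.4877, 0.169, 0.2404]
ee_rot: [0.817, 0.577, 0.0, 0.0]
wrist_force: [0.1, 1.1, -0.4]
grip_width: 0.0598
finger_force: 0.0
```

Run:
```python
from h import *
from rig import manip
w=manip.get_image("wrist");w["s"]=manip.get_state();pickle.dump(w,open("w3.pkl","wb"));cv2.imwrite("pics/w3.png",w["color"][:,:,::-1])
go([.574,.0925,.20],70)
print(proj(w,[[.4878,.1686,.118],[.4878,.1686,.142],[.613,.198,.093],[.564,.064,.093]]).round(1).tolist())
```

```text
pos [0.4876 0.169  0.2402] yaw 70.8 q [0.33 0.17 1.85 0.   1.11 0.67] t 12.9
 dp [-43.8 106.7  40.2] spin 0.8

[[329.4, 230.9], [329.6, 239.4], [471.1, 134.4], [454.2, 306.9]]
```

View pics/w3.png

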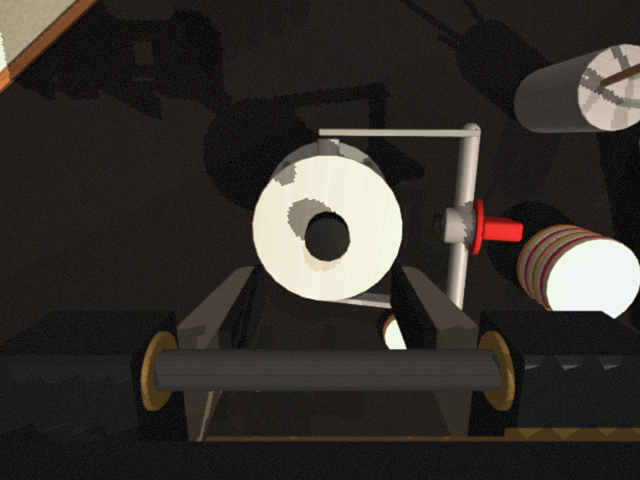

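The lid is seated concentric on the jar: disc centre (327,230) against a predicted (329,231). The bar runs from (471,130) to (455,310), and the knob's grip is edge-on at (502,230), so its long side is perpendicular to the hinge.

{"fn": "step_arm", "kwargs": {
  "deltas": [
    {"dp": [-15, 35, 0], "spin": 0.8},
    {"dp": [-15, 36, 0], "spin": 0},
    {"dp": [-14, 35, 0], "spin": 0},
    {"dp": [0, 0, 35], "spin": 0},
    {"dp": [0, 0, 35], "spin": 0},
    {"dp": [0, 0, 30], "spin": 0},
    {"dp": [0, 0, 25], "spin": 0},
    {"dp": [0, 0, 15], "spin": 0},
    {"dp": [0, 0, 9], "spin": 0},
    {"dp": [0, 0, 0], "spin": 0}
  ],
  "fingers": 46
}}

```text
t: 14.15
ee_pos: [0.5717, 0.0909, 0.091]
ee_rot: [0.822, 0.569, -0.0, -0.0]
wrist_force: [0.5, -0.0, -1.8]
grip_width: 0.0457
finger_force: 0.0
```

Run:
```python
from h import *
from rig import manip
go([.574,.0925,.091],70)
c=manip.get_image("scene");u,v=proj(c,[.55,.12,.1])[0].astype(int)
cv2.imwrite("pics/s4.png",cv2.resize(c["color"][v-50:v+50,u-65:u+65,::-1],None,fx=6,fy=6,interpolation=cv2.INTER_CUBIC))
```

```text
pos [0.5717 0.0909 0.091 ] yaw 69.3 q [0.16 0.45 1.84 0.   0.85 0.52] t 14.15
 dp [ 2.3  1.6 -0. ] spin -0.7
```

View pics/s4.png

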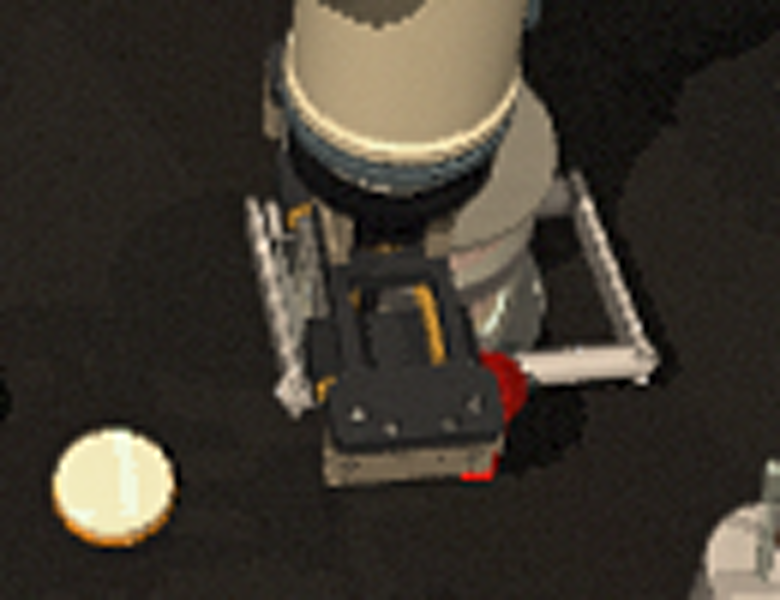

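The gripper straddles the bar between the left side arm at (285,390) and the knob at (505,390), clear of both. Closing on the bar.

{"fn": "step_arm", "kwargs": {
  "deltas": [
    {"dp": [0, 0, 0], "spin": 0},
    {"dp": [0, 0, 0], "spin": 0},
    {"dp": [0, 0, 0], "spin": 0},
    {"dp": [0, 0, 0], "spin": 0},
    {"dp": [0, 0, 0], "spin": 0},
    {"dp": [0, 0, 0], "spin": 0},
    {"dp": [0, 0, 0], "spin": 0},
    {"dp": [0, 0, 0], "spin": 0},
    {"dp": [0, 0, 0], "spin": 0},
    {"dp": [0, 0, 0], "spin": 0}
  ],
  "fingers": 5
}}

```text
t: 15.45
ee_pos: [0.5726, 0.0907, 0.0915]
ee_rot: [0.822, 0.569, 0.001, 0.001]
wrist_force: [3.7, -3.1, 0.9]
grip_width: 0.0134
finger_force: 30.0
```

Run:
```python
from h import *
from rig import manip
s=manip.get_state();print(s["ft_torque"],s["wrist_force"]);go([.57,.09,.09],70)
# arc in jar plane: displacement along jar -x (tool -y when yaw=70: tool y = (sin,-cos)) 
R=Ro.from_quat(s["ee_rot"]).as_matrix();u=np.array([np.cos(-.3546),np.sin(-.3546)])
print("tool y",R[:,1],"jar x of TCP",(s["ee_pos"][:2]-[.4877,.169])@u)
L=1.36;th=np.linspace(L,0,25);x=110*np.sin(th);z=110*np.cos(th)
print(np.c_[np.diff(x),-np.diff(z)].round(1).tolist())
```

```text
[-0.56687924 -0.76183159  0.05776292] [ 3.73552491 -3.08647126  0.90019854]
pos [0.5726 0.0907 0.0915] yaw 69.4 q [ 0.15  0.45  1.84 -0.    0.84  0.52] t 15.45
 dp [-1.5 -2.2  1.5] spin -0.6

tool y [ 0.93592274 -0.3522007   0.00181393] jar x of TCP 0.10685810368825428
[[-1.5, -6.1], [-1.8, -6.0], [-2.2, -5.8], [-2.5, -5.7], [-2.8, -5.6], [-3.1, -5.4], [-3.4, -5.2], [-3.7, -5.0], [-4.0, -4.8], [-4.2, -4.6], [-4.5, -4.3], [-4.7, -4.1], [-5.0, -3.8], [-5.2, -3.5], [-5.4, -3.2], [-5.5, -2.9], [-5.7, -2.6], [-5.8, -2.2], [-5.9, -1.9], [-6.0, -1.6], [-6.1, -1.2], [-6.2, -0.9], [-6.2, -0.5], [-6.2, -0.2]]
```

{"fn": "step_arm", "kwargs": {
  "deltas": [
    {"dp": [0, 0.4, -4], "spin": 0},
    {"dp": [0, -1.6, -7], "spin": 0},
    {"dp": [0, -2, -6], "spin": 0},
    {"dp": [0, -2.4, -5.8], "spin": 0},
    {"dp": [0, -2.7, -5.6], "spin": 0},
    {"dp": [0, -3, -5.5], "spin": 0},
    {"dp": [0, -3.3, -5.3], "spin": 0},
    {"dp": [0, -3.6, -5.1], "spin": 0},
    {"dp": [0, -3.8, -4.9], "spin": 0},
    {"dp": [0, -2, -2.4], "spin": 0}
  ]
}}

```text
t: 16.7
ee_pos: [0.5483, 0.0994, 0.1427]
ee_rot: [0.822, 0.569, -0.001, -0.0]
wrist_force: [-1.5, 3.7, -14.4]
grip_width: 0.0135
finger_force: 30.0
```

```bash
cat >> h.py <<'E'
def yoke():
    from rig import manip
    s=manip.get_state();R=Ro.from_quat(s["ee_rot"]).as_matrix()
    j=Ro.from_euler('z',-.3546).as_matrix().T@(s["ee_pos"]-[.4877,.169,.07])
    print("jar-frame TCP rel hinge",j.round(4),"lean",np.arctan2(j[0],j[2]+.0).round(3),"rad",np.hypot(j[0],j[2]).round(4),"F tool",(R.T@s["wrist_force"]).round(1),"M tool",(R.T@s["ft_torque"]).round(2),"grip",s["grip_width"].round(4),"t",s["t"])
E
python3 -c "
from h import *
yoke()"
```

```text
Traceback (most recent call last):
  File "h.py", line 29, in yoke
    print("jar-frame TCP rel hinge",j.round(4),"lean",np.arctan2(j[0],j[2]+.0).round(3),"rad",np.hypot(j[0],j[2]).round(4),"F tool",(R.T@s["wrist_force"]).round(1),"M tool",(R.T@s["ft_torque"]).round(2),"grip",s["grip_width"].round(4),"t",s["t"])
                                                                                                                                                                                                                  ^^^^^^^^^^^^^^^^^^^^^
AttributeError: 'float' object has no attribute 'round'
```

```bash
sed -i 's/s\["grip_width"\].round(4)/round(s["grip_width"],4)/' h.py; python3 -c "
from h import *
yoke()"
```

```text
jar-frame TCP rel hinge [ 0.081  -0.0442  0.0727] lean 0.839 rad 0.1088 F tool [ 2.9 -2.7 14.4] M tool [ 0.24  0.62 -0.05] grip 0.0135 t 16.7
```

{"fn": "step_arm", "kwargs": {
  "deltas": [
    {"dp": [0, -5.5, -3.8], "spin": 0},
    {"dp": [0, -4.8, -4.5], "spin": 0},
    {"dp": [0, -5.1, -4.2], "spin": 0},
    {"dp": [0, -5.3, -3.9], "spin": 0},
    {"dp": [0, -5.5, -3.5], "spin": 0},
    {"dp": [0, -5.7, -3.2], "spin": 0},
    {"dp": [0, -5.9, -2.8], "spin": 0},
    {"dp": [0, -6.1, -2.5], "spin": 0},
    {"dp": [0, -6.2, -2.1], "spin": 0},
    {"dp": [0, -6.3, -1.7], "spin": 0}
  ]
}}

```text
t: 17.95
ee_pos: [0.4993, 0.1178, 0.1776]
ee_rot: [0.822, 0.569, 0.002, 0.003]
wrist_force: [5.2, -13.4, 6.4]
grip_width: 0.0132
finger_force: 30.0
```

```bash
python3 -c "
from h import *
yoke()"
```

```text
jar-frame TCP rel hinge [ 0.0286 -0.044   0.1076] lean 0.26 rad 0.1114 F tool [-10.7   9.7  -6.3] M tool [-2.14 -1.79  0.05] grip 0.0132 t 17.95
```

{"fn": "step_arm", "kwargs": {
  "deltas": [
    {"dp": [-0.5, -2, -1.5], "spin": 0},
    {"dp": [-0.5, -3, -0.9], "spin": 0},
    {"dp": [0, -3, -0.7], "spin": 0},
    {"dp": [0, -3, -0.6], "spin": 0},
    {"dp": [0, -3, -0.5], "spin": 0},
    {"dp": [0, -3, -0.4], "spin": 0},
    {"dp": [0, -2, -0.2], "spin": 0},
    {"dp": [0, -2, -0.2], "spin": 0},
    {"dp": [0, -1, 0], "spin": 0},
    {"dp": [0, 0, 0], "spin": 0}
  ]
}}

```text
t: 19.2
ee_pos: [0.4781, 0.1256, 0.1824]
ee_rot: [0.822, 0.569, 0.003, 0.002]
wrist_force: [4.2, -6.7, 5.2]
grip_width: 0.0133
finger_force: 30.0
```

```bash
python3 -c "
from h import *
yoke()"
```

```text
jar-frame TCP rel hinge [ 0.0061 -0.0441  0.1124] lean 0.054 rad 0.1126 F tool [-4.8  6.4 -5.2] M tool [-1.48 -0.77 -0.01] grip 0.0133 t 19.2
```

{"fn": "step_arm", "kwargs": {
  "deltas": [
    {"dp": [-0.3, -1, -0.3], "spin": 0},
    {"dp": [0, -1, 0], "spin": 0},
    {"dp": [0, -1, 0], "spin": 0},
    {"dp": [0, -1, 0], "spin": 0},
    {"dp": [0, -0.7, 0], "spin": 0},
    {"dp": [0, -0.7, 0], "spin": 0},
    {"dp": [0, 0, 0], "spin": 0},
    {"dp": [0, 0, 0], "spin": 0},
    {"dp": [0, 0, 0], "spin": 0},
    {"dp": [0, 0, 0], "spin": 0}
  ]
}}

```text
t: 20.45
ee_pos: [0.4731, 0.1275, 0.1828]
ee_rot: [0.822, 0.569, 0.003, 0.002]
wrist_force: [5.1, -4.6, 6.0]
grip_width: 0.0129
finger_force: 30.0
```

```bash
python3 -c "
from h import *
yoke()"
```

```text
jar-frame TCP rel hinge [ 0.0007 -0.044   0.1128] lean 0.006 rad 0.1128 F tool [-2.5  6.5 -6. ] M tool [-1.38 -0.63  0.  ] grip 0.0129 t 20.45
```

Not at the stop yet, with the drag unchanged at 6.5 N. Continuing.

{"fn": "step_arm", "kwargs": {
  "deltas": [
    {"dp": [0, -0.7, 0], "spin": 0},
    {"dp": [0, -0.7, 0], "spin": 0},
    {"dp": [0, -0.7, 0], "spin": 0},
    {"dp": [0, -0.7, 0], "spin": 0},
    {"dp": [0, 0, 0], "spin": 0},
    {"dp": [0, 0, 0], "spin": 0},
    {"dp": [0, 0, 0], "spin": 0},
    {"dp": [0, 0, 0], "spin": 0},
    {"dp": [0, 0, 0], "spin": 0},
    {"dp": [0, 0, 0], "spin": 0}
  ]
}}

```text
t: 21.7
ee_pos: [0.4724, 0.1278, 0.183]
ee_rot: [0.822, 0.57, 0.004, 0.003]
wrist_force: [13.6, -10.3, -0.0]
grip_width: 0.0128
finger_force: 30.0
```

```bash
python3 -c "
from h import *
yoke()"
```

```text
jar-frame TCP rel hinge [-0.    -0.044  0.113] lean -0.0 rad 0.113 F tool [-4.9 16.4  0.2] M tool [-2.96 -0.84 -0.05] grip 0.0128 t 21.7
```

{"fn": "step_arm", "kwargs": {
  "deltas": [
    {"dp": [0, 1, 0], "spin": 0},
    {"dp": [0, 1, 0], "spin": 0},
    {"dp": [0, 0, 0], "spin": 0},
    {"dp": [0, 0, 0], "spin": 0},
    {"dp": [0, 0, -10], "spin": 0},
    {"dp": [0, 0, -20], "spin": 0},
    {"dp": [0, 0, -30], "spin": 0},
    {"dp": [0, 0, -30], "spin": 0},
    {"dp": [0, 0, 0], "spin": 0},
    {"dp": [0, 0, 0], "spin": 0}
  ],
  "fingers": 46
}}

```text
t: 22.95
ee_pos: [0.4692, 0.1278, 0.2698]
ee_rot: [0.822, 0.569, -0.0, -0.0]
wrist_force: [0.5, -0.9, -0.3]
grip_width: 0.046
finger_force: 0.0
```

Run:
```python
from h import *
from rig import manip
w=manip.get_image("wrist");w["s"]=manip.get_state();pickle.dump(w,open("w5.pkl","wb"));cv2.imwrite("pics/w5.png",w["color"][:,:,::-1])
yoke();go([.4877,.169,.275],160)
print(proj(w,[[.4877,.169,.22],[.4877,.169,.192]]).round(1).tolist())
```

```text
jar-frame TCP rel hinge [-0.0033 -0.0452  0.1994] lean -0.016 rad 0.1994 F tool [0.4 0.  0.1] M tool [-0.01 -0.01 -0.04] grip 0.0457 t 23.0
pos [0.469  0.1278 0.2694] yaw 69.4 q [0.26 0.1  1.88 0.   1.17 0.62] t 23.0
 dp [45.2  3.  -5.7] spin 89.4

[[335.3, 180.6], [334.4, 175.3]]
```

View pics/w5.png

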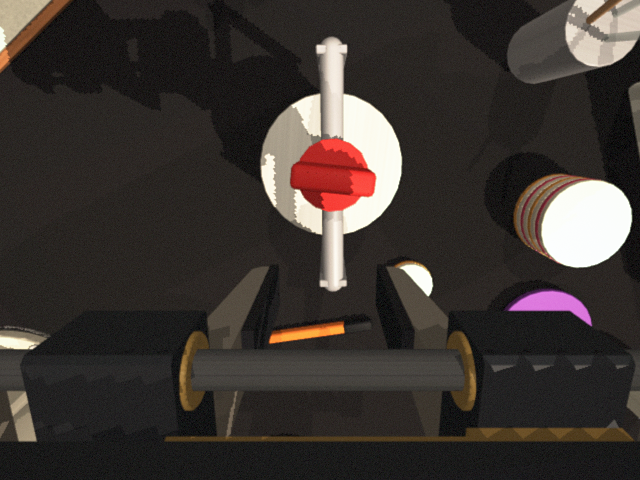

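The wrist view shows the yoke upright over the lid, with the bar vertical at column 332. The knob's grip is centred at (333,180), with its long axis nearly horizontal and tilted about 3° clockwise.

{"fn": "step_arm", "kwargs": {
  "deltas": [
    {"dp": [45, 3, 0], "spin": 0},
    {"dp": [0, 0, 0], "spin": -9.6},
    {"dp": [0, 0, 0], "spin": -9.6},
    {"dp": [0, 0, 0], "spin": -9.6},
    {"dp": [0, 0, 0], "spin": -9.6},
    {"dp": [0, 0, 0], "spin": -9.6},
    {"dp": [0, 0, 0], "spin": -9.6},
    {"dp": [0, 0, 0], "spin": -9.6},
    {"dp": [0, 0, 0], "spin": -9.6},
    {"dp": [0, 0, 0], "spin": -9.6}
  ]
}}

```text
t: 24.25
ee_pos: [0.4876, 0.1687, 0.2689]
ee_rot: [0.207, 0.978, -0.001, -0.001]
wrist_force: [0.6, 0.2, 0.6]
grip_width: 0.0463
finger_force: 0.0
```

Run:
```python
from h import *
w=pickle.load(open("w5.pkl","rb"));im=w["color"].astype(int)
m=((im[:,:,0]>90)&(im[:,:,1]<60)).astype(np.uint8)
for x in (294,298,302,364,368,372):
    y=np.where(m[100:250,x])[0]+100;print(x,y.min(),y.max(),[int(im[k,x,0]) for k in range(y.min(),y.max()+1,3)])
# model: grip top 46x14 at z .22, yaw k
for k in(-15,-20,-24,-28,-32):
    R=Ro.from_euler('z',k,degrees=True).as_matrix()
    print(k,proj(w,[np.array([.4877,.169,.22])+R@[a*.023,b*.007,0] for a,b in((-1,1),(1,1),(1,-1),(-1,-1))]).round(1).tolist())
go([.4877,.169,.212],156)
```

```text
294 164 188 [134, 169, 165, 166, 165, 161, 161, 154, 123]
298 162 188 [126, 170, 177, 180, 174, 171, 170, 168, 148]
302 156 193 [169, 177, 132, 160, 179, 175, 175, 175, 169, 167, 155, 114, 120]
364 168 195 [156, 179, 248, 251, 251, 252, 252, 251, 252, 238]
368 170 195 [124, 237, 251, 252, 252, 252, 251, 251, 250]
372 173 192 [227, 252, 251, 252, 252, 251, 252]
-15 [[290.7, 171.6], [377.8, 162.9], [379.5, 189.4], [293.8, 197.8]]
-20 [[291.5, 167.7], [379.0, 166.7], [378.4, 193.2], [292.4, 194.2]]
-24 [[292.4, 164.7], [379.8, 169.9], [377.3, 196.2], [291.5, 191.2]]
-28 [[293.6, 161.7], [380.3, 173.0], [376.1, 199.1], [290.8, 188.1]]
-32 [[295.0, 158.7], [380.6, 176.2], [374.6, 201.8], [290.3, 185.0]]
pos [0.4876 0.1687 0.2689] yaw 156.1 q [ 0.33  0.15  1.82  0.    1.18 -0.82] t 24.25
 dp [-0.1  0.4 56.9] spin 0.1
```

{"fn": "step_arm", "kwargs": {
  "deltas": [
    {"dp": [0, 0.3, 15], "spin": 0},
    {"dp": [0, 0, 15], "spin": 0},
    {"dp": [0, 0, 10], "spin": 0},
    {"dp": [0, 0, 8], "spin": 0},
    {"dp": [0, 0, 5], "spin": 0},
    {"dp": [0, 0, 2], "spin": 0},
    {"dp": [0, 0, 0], "spin": 0},
    {"dp": [0, 0, 0], "spin": 0},
    {"dp": [0, 0, 0], "spin": 0},
    {"dp": [0, 0, 0], "spin": 0}
  ]
}}

```text
t: 25.5
ee_pos: [0.4884, 0.1692, 0.2153]
ee_rot: [0.21, 0.978, 0.0, 0.0]
wrist_force: [-0.5, -0.1, -0.5]
grip_width: 0.0459
finger_force: 0.0
```

{"fn": "step_arm", "kwargs": {
  "deltas": [
    {"dp": [0, 0, 0], "spin": 0},
    {"dp": [0, 0, 0], "spin": 0},
    {"dp": [0, 0, 0], "spin": 0},
    {"dp": [0, 0, 0], "spin": 0},
    {"dp": [0, 0, 0], "spin": 0},
    {"dp": [0, 0, 0], "spin": 0},
    {"dp": [0, 0, 0], "spin": 0},
    {"dp": [0, 0, 0], "spin": 0},
    {"dp": [0, 0, 0], "spin": 0},
    {"dp": [0, 0, 0], "spin": 0}
  ],
  "fingers": 8
}}

```text
t: 26.75
ee_pos: [0.4883, 0.1691, 0.2152]
ee_rot: [0.21, 0.978, -0.0, -0.0]
wrist_force: [-0.7, -1.7, 0.6]
grip_width: 0.0138
finger_force: 29.8
```

```bash
python3 -c "
from h import *
yoke();go([.4877,.169,.212],156)"
```

```text
jar-frame TCP rel hinge [0.0005 0.0004 0.1452] lean 0.004 rad 0.1452 F tool [-0.  -1.9 -0.6] M tool [ 0.15 -0.2   0.28] grip 0.0138 t 26.75
pos [0.4883 0.1691 0.2152] yaw 155.8 q [ 0.33  0.2   1.88 -0.    1.06 -0.82] t 26.75
 dp [ 0.5 -0.4  3.2] spin -0.2
```

{"fn": "step_arm", "kwargs": {
  "deltas": [
    {"dp": [0, 0, 0], "spin": 3},
    {"dp": [0, 0, 0], "spin": 3},
    {"dp": [0, 0, 0], "spin": 3},
    {"dp": [0, 0, 0], "spin": 3},
    {"dp": [0, 0, 0], "spin": 3},
    {"dp": [0, 0, 0], "spin": 3},
    {"dp": [0, 0, 0], "spin": 3},
    {"dp": [0, 0, 0], "spin": 3},
    {"dp": [0, 0, 0], "spin": 3},
    {"dp": [0, 0, 0], "spin": 3}
  ]
}}

```text
t: 28.0
ee_pos: [0.4882, 0.169, 0.2152]
ee_rot: [0.456, 0.89, -0.0, 0.0]
wrist_force: [-1.6, -2.5, 1.3]
grip_width: 0.0138
finger_force: 30.0
```

```bash
cat >> h.py <<'E'
def kn():
    from rig import manip
    s=manip.get_state();R=Ro.from_quat(s["ee_rot"]).as_matrix()
    print("turn deg",round((156.0-np.degrees(np.arctan2(R[1,0],R[0,0])))%360,1),"Mz",(R.T@s["ft_torque"]).round(3),"F",(R.T@s["wrist_force"]).round(1),"q6",s["joints"][5].round(3),"tau6",s["joint_torque"][5].round(3),"v6",s["qvel"][5].round(3),"grip",round(s["grip_width"],4),"t",s["t"])
E
python3 -c "
from h import *
kn()"
```

```text
turn deg 30.3 Mz [ 0.313 -0.244 -0.242] F [-1.  -2.8 -1.3] q6 -0.293 tau6 -0.433 v6 0.417 grip 0.0138 t 28.0
```

{"fn": "step_arm", "kwargs": {
  "deltas": [
    {"dp": [0, 0, 0], "spin": 2},
    {"dp": [0, 0, 0], "spin": 2},
    {"dp": [0, 0, 0], "spin": 2},
    {"dp": [0, 0, 0], "spin": 2},
    {"dp": [0, 0, 0], "spin": 2},
    {"dp": [0, 0, 0], "spin": 2},
    {"dp": [0, 0, 0], "spin": 2},
    {"dp": [0, 0, 0], "spin": 2},
    {"dp": [0, 0, 0], "spin": 2},
    {"dp": [0, 0, 0], "spin": 2}
  ]
}}

```text
t: 29.25
ee_pos: [0.4881, 0.169, 0.2152]
ee_rot: [0.604, 0.797, -0.0, -0.0]
wrist_force: [-2.8, -4.3, 4.3]
grip_width: 0.0137
finger_force: 30.0
```

```bash
python3 -c "
from h import *
kn()"
```

```text
turn deg 50.3 Mz [ 0.669 -0.677 -0.244] F [-3.4 -3.8 -4.3] q6 0.058 tau6 -0.202 v6 0.276 grip 0.0137 t 29.25
```

{"fn": "step_arm", "kwargs": {
  "deltas": [
    {"dp": [0, 0, 0], "spin": 2},
    {"dp": [0, 0, 0], "spin": 2},
    {"dp": [0, 0, 0], "spin": 2},
    {"dp": [0, 0, 0], "spin": 2},
    {"dp": [0, 0, 0], "spin": 2},
    {"dp": [0, 0, 0], "spin": 2},
    {"dp": [0, 0, 0], "spin": 2},
    {"dp": [0, 0, 0], "spin": 2},
    {"dp": [0, 0, 0], "spin": 2},
    {"dp": [0, 0, 0], "spin": 2}
  ]
}}

```text
t: 30.5
ee_pos: [0.4879, 0.1689, 0.2152]
ee_rot: [0.733, 0.68, -0.001, -0.0]
wrist_force: [-3.1, -4.6, 3.5]
grip_width: 0.0133
finger_force: 30.0
```

```bash
python3 -c "
from h import *
kn()"
```

```text
turn deg 70.4 Mz [ 0.558 -0.873 -0.251] F [-4.9 -2.7 -3.5] q6 0.407 tau6 -0.203 v6 0.276 grip 0.0133 t 30.5
```

{"fn": "step_arm", "kwargs": {
  "deltas": [
    {"dp": [-0.3, -0.2, 0], "spin": 2},
    {"dp": [0, 0, 0], "spin": 2},
    {"dp": [0, 0, 0], "spin": 2},
    {"dp": [0, 0, 0], "spin": 2},
    {"dp": [0, 0, 0], "spin": 2},
    {"dp": [0, 0, 0], "spin": 2},
    {"dp": [0, 0, 0], "spin": 2},
    {"dp": [0, 0, 0], "spin": 2},
    {"dp": [0, 0, 0], "spin": 2},
    {"dp": [0, 0, 0], "spin": 2}
  ]
}}

```text
t: 31.75
ee_pos: [0.4878, 0.1689, 0.2152]
ee_rot: [0.84, 0.542, -0.0, -0.0]
wrist_force: [-4.3, -3.3, 3.5]
grip_width: 0.0139
finger_force: 30.0
```

```bash
python3 -c "
from h import *
kn()"
```

```text
turn deg 90.4 Mz [ 0.427 -0.874 -0.226] F [-4.8 -2.6 -3.5] q6 0.755 tau6 -0.203 v6 0.278 grip 0.0139 t 31.75
```

{"fn": "step_arm", "kwargs": {
  "deltas": [
    {"dp": [0, 0, 0], "spin": 2},
    {"dp": [0, 0, 0], "spin": 2},
    {"dp": [0, 0, 0], "spin": 2},
    {"dp": [0, 0, 0], "spin": 2},
    {"dp": [0, 0, 0], "spin": 2},
    {"dp": [0, 0, 0], "spin": 2},
    {"dp": [0, 0, 0], "spin": 2},
    {"dp": [0, 0, 0], "spin": 2},
    {"dp": [0, 0, 0], "spin": 2},
    {"dp": [0, 0, 0], "spin": 2}
  ]
}}

```text
t: 33.0
ee_pos: [0.4877, 0.169, 0.2152]
ee_rot: [0.922, 0.388, -0.0, -0.0]
wrist_force: [-3.8, -2.7, 4.4]
grip_width: 0.0142
finger_force: 30.0
```

```bash
python3 -c "
from h import *
kn()"
```

```text
turn deg 110.4 Mz [ 0.195 -0.937 -0.24 ] F [-4.6 -0.8 -4.4] q6 1.104 tau6 -0.204 v6 0.278 grip 0.0142 t 33.0
```

{"fn": "step_arm", "kwargs": {
  "deltas": [
    {"dp": [0, 0, 0], "spin": 1.5},
    {"dp": [0, 0, 0], "spin": 1.5},
    {"dp": [0, 0, 0], "spin": 1.5},
    {"dp": [0, 0, 0], "spin": 1.5},
    {"dp": [0, 0, 0], "spin": 1.5},
    {"dp": [0, 0, 0], "spin": 1.5},
    {"dp": [0, 0, 0], "spin": 1.5},
    {"dp": [0, 0, 0], "spin": 1.5},
    {"dp": [0, 0, 0], "spin": 1.5},
    {"dp": [0, 0, 0], "spin": 1.5}
  ]
}}

```text
t: 34.25
ee_pos: [0.4878, 0.169, 0.2152]
ee_rot: [0.964, 0.264, -0.0, -0.0]
wrist_force: [-4.6, -2.4, 4.3]
grip_width: 0.0139
finger_force: 30.0
```

```bash
python3 -c "
from h import *
kn()"
```

```text
turn deg 125.3 Mz [-0.048 -0.947 -0.264] F [-5.2 -0.3 -4.3] q6 1.366 tau6 -0.09 v6 0.205 grip 0.0139 t 34.25
```

{"fn": "step_arm", "kwargs": {
  "deltas": [
    {"dp": [0, 0, 0], "spin": 1.5},
    {"dp": [0, 0, 0], "spin": 1.5},
    {"dp": [0, 0, 0], "spin": 1.5},
    {"dp": [0, 0, 0], "spin": 1.5},
    {"dp": [0, 0, 0], "spin": 1.5},
    {"dp": [0, 0, 0], "spin": 1.5},
    {"dp": [0, 0, 0], "spin": 1.5},
    {"dp": [0, 0, 0], "spin": 1.5},
    {"dp": [0, 0, 0], "spin": 1.5},
    {"dp": [0, 0, 0], "spin": 1.5}
  ]
}}

```text
t: 35.5
ee_pos: [0.4877, 0.1691, 0.2152]
ee_rot: [0.991, 0.136, -0.0, -0.0]
wrist_force: [-4.3, -2.0, 3.3]
grip_width: 0.0138
finger_force: 30.0
```

```bash
python3 -c "
from h import *
kn()"
```

```text
turn deg 140.3 Mz [-0.164 -0.96  -0.284] F [-4.7  0.8 -3.3] q6 1.628 tau6 -0.075 v6 0.21 grip 0.0138 t 35.5
```

{"fn": "step_arm", "kwargs": {
  "deltas": [
    {"dp": [0, 0, 0], "spin": 1.5},
    {"dp": [0, 0, 0], "spin": 1.5},
    {"dp": [0, 0, 0], "spin": 1.5},
    {"dp": [0, 0, 0], "spin": 1.5},
    {"dp": [0, 0, 0], "spin": 1.5},
    {"dp": [0, 0, 0], "spin": 1.5},
    {"dp": [0, 0, 0], "spin": 1.5},
    {"dp": [0, 0, 0], "spin": 1.5},
    {"dp": [0, 0, 0], "spin": 1.5},
    {"dp": [0, 0, 0], "spin": 1.5}
  ]
}}

```text
t: 36.75
ee_pos: [0.4878, 0.1692, 0.2152]
ee_rot: [1.0, 0.006, -0.0, -0.0]
wrist_force: [-4.4, -1.8, 3.7]
grip_width: 0.0137
finger_force: 30.0
```

```bash
python3 -c "
from h import *
kn()"
```

```text
turn deg 155.3 Mz [-0.221 -0.943 -0.292] F [-4.5  1.7 -3.7] q6 1.889 tau6 -0.041 v6 0.209 grip 0.0137 t 36.75
```

{"fn": "step_arm", "kwargs": {
  "deltas": [
    {"dp": [0, 0, 0], "spin": 1},
    {"dp": [0, 0, 0], "spin": 1},
    {"dp": [0, 0, 0], "spin": 1},
    {"dp": [0, 0, 0], "spin": 1},
    {"dp": [0, 0, 0], "spin": 1},
    {"dp": [0, 0, 0], "spin": 1},
    {"dp": [0, 0, 0], "spin": 1},
    {"dp": [0, 0, 0], "spin": 1},
    {"dp": [0, 0, 0], "spin": 1},
    {"dp": [0, 0, 0], "spin": 1}
  ]
}}

```text
t: 38.0
ee_pos: [0.4878, 0.1693, 0.2152]
ee_rot: [0.997, -0.081, -0.0, -0.0]
wrist_force: [-5.4, -1.3, 4.2]
grip_width: 0.0138
finger_force: 30.0
```

```bash
python3 -c "
from h import *
kn()"
```

```text
turn deg 165.3 Mz [-0.289 -0.982 -0.337] F [-5.1  2.1 -4.2] q6 2.064 tau6 0.096 v6 0.139 grip 0.0138 t 38.0
```

{"fn": "step_arm", "kwargs": {
  "deltas": [
    {"dp": [0, 0, 0], "spin": 1},
    {"dp": [0, 0, 0], "spin": 1},
    {"dp": [0, 0, 0], "spin": 1},
    {"dp": [0, 0, 0], "spin": 1},
    {"dp": [0, 0, 0], "spin": 1},
    {"dp": [0, 0, 0], "spin": 1},
    {"dp": [0, 0, 0], "spin": 1},
    {"dp": [0, 0, 0], "spin": 1},
    {"dp": [0, 0, 0], "spin": 1},
    {"dp": [0, 0, 0], "spin": 1}
  ]
}}

```text
t: 39.25
ee_pos: [0.4878, 0.1694, 0.2152]
ee_rot: [0.986, -0.168, -0.0, -0.0]
wrist_force: [-4.9, 0.0, 4.2]
grip_width: 0.0138
finger_force: 30.1
```

```bash
python3 -c "
from h import *
kn()"
```

```text
turn deg 175.3 Mz [-0.383 -0.936 -0.373] F [-4.6  1.6 -4.2] q6 2.238 tau6 0.119 v6 0.139 grip 0.0138 t 39.25
```

{"fn": "step_arm", "kwargs": {
  "deltas": [
    {"dp": [0, 0, 0], "spin": 1},
    {"dp": [0, 0, 0], "spin": 1},
    {"dp": [0, 0, 0], "spin": 1},
    {"dp": [0, 0, 0], "spin": 1},
    {"dp": [0, 0, 0], "spin": 1},
    {"dp": [0, 0, 0], "spin": 1},
    {"dp": [0, 0, 0], "spin": 1},
    {"dp": [0, 0, 0], "spin": 1},
    {"dp": [0, 0, 0], "spin": 1},
    {"dp": [0, 0, 0], "spin": 1}
  ]
}}

```text
t: 40.5
ee_pos: [0.4878, 0.1694, 0.2152]
ee_rot: [0.967, -0.253, -0.0, -0.0]
wrist_force: [-5.6, 0.3, 4.2]
grip_width: 0.0139
finger_force: 30.1
```

```bash
python3 -c "
from h import *
kn()"
```

```text
turn deg 185.3 Mz [-0.422 -0.868 -0.384] F [-5.   2.5 -4.2] q6 2.413 tau6 0.142 v6 0.138 grip 0.0139 t 40.5
```

{"fn": "step_arm", "kwargs": {
  "deltas": [
    {"dp": [0, 0, 0], "spin": 1},
    {"dp": [0, 0, 0], "spin": 1},
    {"dp": [0, 0, 0], "spin": 1},
    {"dp": [0, 0, 0], "spin": 0},
    {"dp": [0, 0, 0], "spin": 0},
    {"dp": [0, 0, 0], "spin": 0},
    {"dp": [0, 0, 0], "spin": 0},
    {"dp": [0, 0, 0], "spin": 0},
    {"dp": [0, 0, 0], "spin": 0},
    {"dp": [0, 0, 0], "spin": 0}
  ]
}}

```text
t: 41.75
ee_pos: [0.4879, 0.1694, 0.2152]
ee_rot: [0.961, -0.278, -0.0, -0.0]
wrist_force: [-4.8, 0.2, 4.3]
grip_width: 0.0136
finger_force: 30.0
```

{"fn": "step_arm", "kwargs": {
  "deltas": [
    {"dp": [0, 0, 0], "spin": 0},
    {"dp": [0, 0, 0], "spin": 0},
    {"dp": [0, 0, 0], "spin": 0},
    {"dp": [0, 0, 0], "spin": 0},
    {"dp": [0, 0, 0], "spin": 0},
    {"dp": [0, 0, -5], "spin": 0},
    {"dp": [0, 0, -15], "spin": 0},
    {"dp": [0, 0, -30], "spin": 0},
    {"dp": [0, 0, -30], "spin": 0},
    {"dp": [0, 0, 0], "spin": 0}
  ],
  "fingers": 46
}}

```text
t: 43.0
ee_pos: [0.4896, 0.1694, 0.2984]
ee_rot: [0.961, -0.278, 0.002, -0.002]
wrist_force: [0.3, -0.3, -0.4]
grip_width: 0.0459
finger_force: 0.0
```

Run:
```python
from h import *
from rig import manip
kn()
w=manip.get_image("wrist");im=w["color"].astype(int)
m=((im[:,:,0]>90)&(im[:,:,1]<60)&(im[:,:,2]<60)).astype(np.uint8)
n,l,s,c=cv2.connectedComponentsWithStats(m);i=1+s[1:,4].argmax();print(s[i],c[i])
a=np.linspace(0,6.283,60)
# yoke upright check: knob disc/grip centroid vs predicted, lid disc predicted
print(proj(w,[[.4877,.169,.22],[.4877,.169,.192]]).round(1).tolist())
g=(im.min(2)>130).astype(np.uint8);n,l,s,c=cv2.connectedComponentsWithStats(g)
print([(s[i].tolist(),c[i].round().tolist()) for i in range(1,n) if s[i,4]>800])
cv2.imwrite("pics/w9.png",w["color"][:,:,::-1])
```

```text
turn deg 188.2 Mz [ 0.055 -0.05   0.051] F [0.4 0.  0.4] q6 2.464 tau6 0.001 v6 0.0 grip 0.0459 t 43.0
[309 207  37  76 795] [323.6591195  239.07421384]
[[328.9, 248.2], [328.9, 237.0]]
[([125, 0, 64, 34, 1191], [161.0, 17.0]), ([418, 65, 48, 51, 1937], [442.0, 90.0]), ([226, 143, 211, 133, 11460], [329.0, 206.0]), ([0, 234, 173, 115, 5595], [73.0, 293.0]), ([210, 362, 136, 13, 1406], [275.0, 368.0]), ([230, 402, 61, 35, 1149], [254.0, 425.0])]
```

```bash
python3 -c "
from rig import manip
print(manip.sign_off())"
```

```text
the job is handed in; nothing more can be done
None
```

The job is handed in: the lid is seated on the jar, the yoke is up against its stop, the knob is tightened to an estimated 19–21 N (judged from joint and wrist torque, not measured directly), and the gripper is open and clear; it took about 43 s.

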